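# Ring up the top chocolate bar

### The job

Ring up one red chocolate bar: with a light fingertip slide the top red bar forward out of the open front of its display carton until enough of it sticks out to take it by its sides, then lift it off and lay it gently flat on the middle of the scanner's glass, and let go. Press only lightly, for the chocolate cracks, and do not tip or drop the bar; leave the bars below lying as they are and everything else on the counter where it is.

Things in the scene. Friction and masses are not known exactly. Their poses are not given: they have to be found in the camera images.
- red_top: top bar of the red stack, the one to take: flat rigid paper-sleeved chocolate bar, 150 (x) x 60 (y) x 16 (z) mm, about 0.18 kg (0.15 to 0.21), red, cream band near its front end. Origin: centre of its underside; x along its length, front end (at the carton's open front) at x = -75 mm; z up. It lies flat on red_low3. Pressed on the stack with more than 25 N in all, it cracks.
- red_carton: red display carton, fixed on a clear riser plate (176 x 84 mm, 4 to 14 mm high). Origin: centre of the carton's underside (on the riser), z up, open front to -x. Inside 154 (x) x 66 (y) mm, board and floor 3 mm thick; back (+x) and full-length side walls 95 mm high; front lip 28 mm high, outer face at x = -80 mm. Four bars lie in it, undersides at 3, 19, 35, 51 mm, stack top at 67 mm from its origin, centred to 1 mm, yawed as the carton to 0.01 rad.
- red_low3: second bar of the red stack, right under red_top and like it, 0.18 kg, origin likewise. Must stay where it is. Sleeve on sleeve, friction is about 0.36 under red_top and 0.25 farther down (a tenth more or less); fingertips grip a sleeve a little better. So a press of 5 to 8 N, held while drawing forward, takes red_top alone; much lighter slips over it, from about 9 N red_low3 is dragged along.
- red_low2: third bar of the red stack: a flat paper-sleeved chocolate bar, a rigid block 150 (x) x 60 (y) x 16 (z) mm, 0.18 kg. Must stay where it is.
- red_low1: bottom bar of the red stack: a flat paper-sleeved chocolate bar, a rigid block 150 (x) x 60 (y) x 16 (z) mm, 0.18 kg. Must stay where it is.
- blue_carton: blue display carton, of the same make and size as red_carton, fixed on a riser likewise, holding a stack of three blue bars. Not part of the job. The red and the blue carton may change places.
- scanner: compact barcode scanner let into the counter: a steel frame 180 x 180 mm whose flat top stands 4 mm over the counter, with a dark glass window 128 x 128 mm level with it. Fixed. Origin at the centre of its underside (counter level), z up.
- glass (a point): the centre of the scanner's glass window, on its upper face (4 mm over the counter).
- blue_1: bottom bar of the blue stack (150 x 60 x 16 mm, blue). Leave alone.
- blue_2: middle bar of the blue stack (150 x 60 x 16 mm, blue). Leave alone.
- blue_3: top bar of the blue stack (150 x 60 x 16 mm, blue). Leave alone.
- change_tray: dark wooden change tray with a green mat, 160 x 110 x 16 mm, origin at the centre of its underside, loose. Leave alone.
- card_terminal: black card terminal with keys, 165 x 78 x 37 mm, origin at the centre of its underside, loose. Leave alone.
- mint_tin: round green mint tin, 68 mm across, 18 mm high, origin at the centre of its underside, loose. Leave alone.
- stapler: red and black stapler, 130 x 34 x 44 mm, origin at the centre of its underside, loose. Leave alone.
- divider_bar: orange customer divider bar, 300 x 45 x 40 mm, origin at the centre of its underside, loose. Leave alone.
- sanitiser: clear bottle with a blue cap, 60 mm across, 150 mm high, origin at the centre of its underside, loose. Leave alone.

How it is judged:
On the way, in this order (a step that is already met when the one before it is completed fails the run):
1. the top red bar has been slid forward by 35 mm or more out of the carton's open front, still lying flat on the bar below (x of red_top in the frame of red_carton below -0.035 m and contact force between red_top and red_low3 above 0.3 N and angle between red_top's own z axis and vertical below 0.08 rad), for 0.1 s.
2. it is held in the fingers, lifted clear of the stack and the counter (contact force between the fingers and red_top above 1 N and contact force between red_top and red_low3 below 0.05 N and contact force between red_top and red_carton below 0.05 N and height (world z) of red_top above 0.045 m), for 0.1 s.
At the end, for the whole second after the job is handed in: The top red bar lies still and flat (within 0.05 rad) on the scanner, its middle within 40 mm of the middle of the glass, let go; the three red bars below are within 6 mm of where they lay (horizontal distance between red_top and glass below 0.04 m and z of red_top in the frame of scanner below 0.007 m and angle between red_top's own z axis and vertical below 0.05 rad and linear speed of red_top below 0.02 m/s and contact force between red_top and scanner above 0.5 N and distance of each of red_low1, red_low2, red_low3 from where it was at the start of the episode below 0.006 m); the robot touches nothing.
It fails at once if the chocolate is cracked: the top bar is pressed on the stack with more than 25 N (contact force between red_top and red_low3 above 25 N).
It fails at once if a red bar below the top one is shifted by more than 6 mm (distance of any of red_low1, red_low2, red_low3 from where it was at the start of the episode above 0.006 m).
It fails at once if the bar is tipped by more than 0.4 rad (23 degrees) (angle between red_top's own z axis and vertical above 0.4 rad).
It fails at once if the bar is let go more than 10 mm over the scanner, or pressed on it with more than 35 N (contact force between red_top and scanner above 35 N or (contact force between the fingers and red_top below 0.01 N and z of red_top in the frame of scanner above 0.014 m and horizontal distance between red_top and glass below 0.12 m)).
It fails at once if a blue bar or another thing on the counter is moved by more than 15 mm (distance of any of blue_1, blue_2, blue_3, change_tray, card_terminal, mint_tin, stapler, divider_bar, sanitiser from where it was at the start of the episode above 0.015 m).
It also fails if it takes over 64 s, if anything falls off the work surface, if the arm or the gripper's body presses on something with over 40 N, if the wrist force passes 120 N, or if a joint passes its speed limit or range.

### The arm

A 7-joint arm with a two-finger parallel gripper is mounted at the origin on the work surface. World frame = base frame: x ahead of the robot, y to its left, z up, the work surface at z = 0. Lengths are in m, angles in rad, forces in N, time in s.
With the tool pointing down it reaches from about 0.425 to 0.95 m from the base axis. Payload 4.7 kg.
Tool frame: the origin (TCP) lies on the centre line of the jaws, within the pads' length; the fingertips stand robot.nose_length ahead of it and the grasp point (between the pads) lies 8 mm behind it (robot.nose_length is the distance from the TCP to the fingertips, in m); z points along the fingers, y is the line along which they close (so a half turn about z gives the same grasp; the last joint's range is limited). The gripper opens to 85 mm and grips with 20 to 120 N. Pads are 22 mm wide; open, the fingers measure 114 mm over their backs; the gripper's body (76 mm by 85 mm) begins 54 mm behind the grasp point. The pads swing forward as they close: fully open they stand 13 mm farther back than shut.
Start: joints at [1.088, 0.469, -0.049, 1.532, 0.024, 1.141, -0.082], TCP at [0.296, -0.607, 0.242] pointing down, gripper open.
Joint ranges: [-2.59, 2.59], [-0.33, 1.99], [-1.39, 1.29], [0.1, 2.45], [-1.04, 4.18], [0.21, 1.99], [-2.66, 2.66]. Speed limits (rad/s): [2.57, 2.57, 3.14, 3.14, 3.14, 3.14, 3.14].

### API

Orientations are given as [roll, pitch, yaw] about the fixed x, y, z axes, in that order (R = Rz(yaw) Ry(pitch) Rx(roll)).
In Python, from plant import robot gives the robot as it stands. Calls block until the motion is done:
- robot.goto(position, orientation): joint-space move of the TCP to a pose.
- robot.move_straight(position, vel=0.15, attitude=None, contact_N=None): straight line of the TCP; attitude=None keeps the orientation; vel is the mean speed in m/s. With contact_N (N) it stops when the force on the tool has changed by that much, and returns True; else False.
- robot.move_joints(angles): joint-space move.
- robot.grip(opening, strength=None): opening from 0.0 (shut) to 1.0 (fully open); strength is the grip in N (None keeps the last); returns when the fingers have stopped.
- robot.sleep(seconds).
- robot.inverse_kinematics(position, orientation): joint angles nearest the present ones, or None.
- robot.sense(): the state.
- robot.grab_frame(name): name is "side" or "top" or "wrist"; returns a dict with "image" (400x640x3 uint8, red, green, blue), "range_z" (400x640 float32, m along the optical axis (not along the pixel's ray), 0 where there is no reading), "fx", "fy", "cx", "cy" (pixels), "R" (3x3) and "t" (3): a world point X has camera coordinates R X + t. Camera axes: x right, y down, z forward; pixel columns grow to the right and rows downward; lengths in m; the calibration is good to about 2 mm. A picture is of the moment at which its call begins.
A pose or a line that the arm cannot do raises robot.IKError and nothing moves.
- robot.close_job(): hands the job in; it is judged then, once.
The state is a dict: "t": time; "joint_pos": joint angles; "joint_velocities": joint speeds; "effort": joint torques, N m; "tcp_pos": TCP position; "tcp_rot": TCP orientation; "wrist_force": force on the tool from outside, world axes, zero at the start; "torque": the same for the moment, N m; "opening": opening from 0.0 (shut) to 1.0 (fully open); "gripper_force": force on a finger pad.
Only numpy, scipy, OpenCV 4.12 (cv2) and the standard library are available. Lean on these libraries where they do the work, as an engineer would, in place of code of your own. Each camera call takes 0.05 s, during which the arm holds its last target. There are 200 camera calls.

## Working session

There is one attempt and no reset: what is moved stays moved. The work goes in short steps, each a Python script; the robot and the scene stay as the last script left them, time stands still between calls to the robot, and variables do not carry over. Pictures are saved under pics/ and viewed, at most 10 in all, crops included, and the job is handed in when it is done.

```bash
mkdir -p pics; ls; python3 - <<'E'
from plant import robot
import cv2,numpy as np
s=robot.sense();print({k:np.round(v,3) for k,v in s.items()},robot.nose_length)
for n in("top","side"):
    f=robot.grab_frame(n);cv2.imwrite(f"pics/{n}0.png",f["image"][...,::-1]);np.savez(f"{n}0.npz",**f)
E
```

```text
pics
{'t': np.float64(0.0), 'joint_pos': array([ 1.088,  0.469, -0.049,  1.534,  0.024,  1.141, -0.082]), 'joint_velocities': array([-0.002,  0.   , -0.   ,  0.   ,  0.   , -0.   ,  0.001]), 'effort': array([ 0.0000e+00, -5.1030e+01, -4.7000e-02, -2.3771e+01,  1.1000e-02,
        8.0000e-03,  0.0000e+00]), 'tcp_pos': array([ 0.296, -0.606,  0.241]), 'tcp_rot': array([-3.14 ,  0.   ,  0.454]), 'wrist_force': array([ 0.8  , -0.513,  0.053]), 'torque': array([-0.019,  0.027, -0.015]), 'gripper_force': np.float64(0.0), 'opening': np.float64(1.0)} 0.011
```

View pics/top0.png

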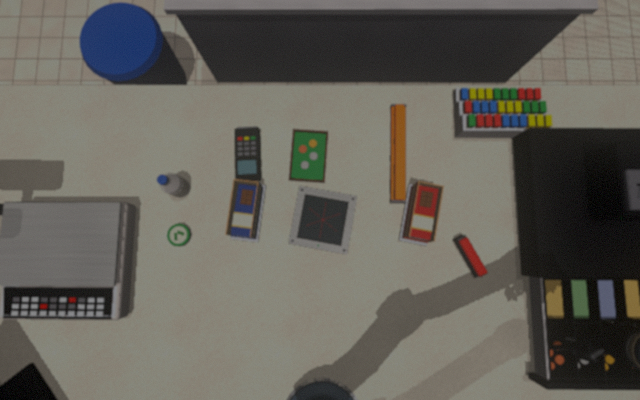

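View pics/side0.png

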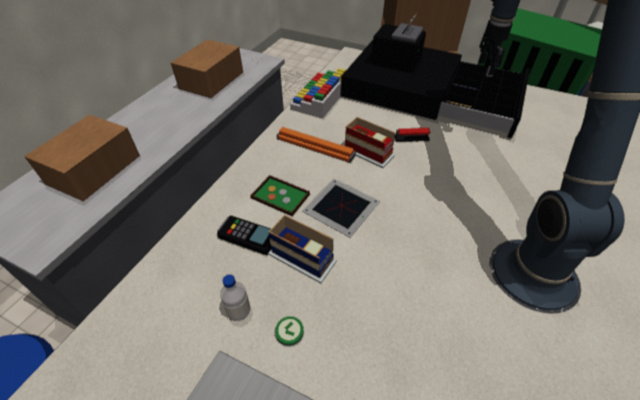

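The top view shows the red carton at about (421,212), its cream band at the bottom (front). The scanner is at (323,219), the blue carton at (244,208), and the orange divider's lower end comes close to the red carton's back at (398,200). The side view agrees: red carton at (370,140), scanner at (341,206).

```bash
cat > h.py <<'E'
import numpy as np,cv2
def cloud(f):
    z=np.asarray(f["range_z"],float);v,u=np.mgrid[:z.shape[0],:z.shape[1]]
    c=np.stack([(u-f["cx"])/f["fx"]*z,(v-f["cy"])/f["fy"]*z,z],-1)
    return (c-f["t"])@f["R"]
def rect(m,P):
    xy=P[m][:,:2]; r=cv2.minAreaRect((xy*1000).astype(np.float32)); return r,len(xy),np.median(P[m][:,2])
def pix(f,X):
    c=f["R"]@np.array(X,float)+f["t"]; return c[0]/c[2]*f["fx"]+f["cx"],c[1]/c[2]*f["fy"]+f["cy"]
E
python3 - <<'E'
from h import *
f=dict(np.load("top0.npz"));P=cloud(f);I=f["image"].astype(int)
def show(n,m,z):
    m=m.astype(np.uint8)
    k,l,st,_=cv2.connectedComponentsWithStats(m); i=1+st[1:,4].argmax(); v,u=np.nonzero(l==i)
    # intersect rays with plane z
    c=np.stack([(u-f["cx"])/f["fx"],(v-f["cy"])/f["fy"],np.ones(len(u))],-1)@f["R"]; o=-f["R"].T@f["t"]
    X=o+c*((z-o[2])/c[:,2])[:,None]
    print(n,len(u),"z",np.round(np.percentile(P[l==i][:,2],[5,50,95]),3),cv2.minAreaRect((X[:,:2]*1000).astype(np.float32)))
roi=lambda a,b,c,d:np.pad(np.ones((d-c,b-a),bool),((c,400-d),(a,640-b)))
r,g,b=I[...,0],I[...,1],I[...,2]
R=roi(398,446,175,248)
show("bar",R&(abs(P[...,2]-.081)<.008)&((r>g+40)|(r>150)),.081)
show("red",R&(r>g+50)&(P[...,2]<.095)&(P[...,2]>.07),.081)
show("cream",R&(g>110)&(P[...,2]<.095)&(P[...,2]>.07),.081)
show("wall",R&(P[...,2]>.096),.109)
show("all",R&(P[...,2]>.006),.05)
S=roi(280,365,180,256)
show("glass",S&(r<75)&(g<75),.004)
show("scanner",S&((P[...,2]>.0025)),.004)
print(f["fx"],P[212,421],P[219,323])
big=cv2.resize(f["image"][165:265,280:460,::-1],None,fx=4.4,fy=4.4,interpolation=cv2.INTER_CUBIC);cv2.imwrite("pics/crop.png",big)
E
```

```text
bar 424 z [0.074 0.077 0.08 ] ((621.6666259765625, -295.2075500488281), (58.32406997680664, 83.23680114746094), 78.84963989257812)
red 403 z [0.073 0.077 0.08 ] ((621.6851806640625, -294.87542724609375), (57.216224670410156, 82.06417083740234), 78.72927856445312)
cream 263 z [0.074 0.077 0.081] ((560.1505737304688, -282.4936828613281), (56.53485107421875, 36.81708908081055), 78.9254150390625)
wall 276 z [0.097 0.104 0.109] ((592.1402587890625, -286.66204833984375), (77.3388442993164, 156.55642700195312), 78.66625213623047)
all 2327 z [0.01  0.077 0.105] ((598.0958251953125, -277.32110595703125), (134.31915283203125, 195.05368041992188), 82.00111389160156)
glass 1916 z [0.001 0.005 0.008] ((573.3937377929688, -2.088165283203125), (133.21652221679688, 133.07586669921875), 79.87699890136719)
scanner 2926 z [0.003 0.005 0.009] ((572.0945434570312, -1.0501708984375), (191.95118713378906, 196.17425537109375), 80.44348907470703)
389.3173128412623 [ 0.58956552 -0.2817869   0.07570838] [ 0.57415113 -0.00364825  0.00221358]
```

View pics/crop.png

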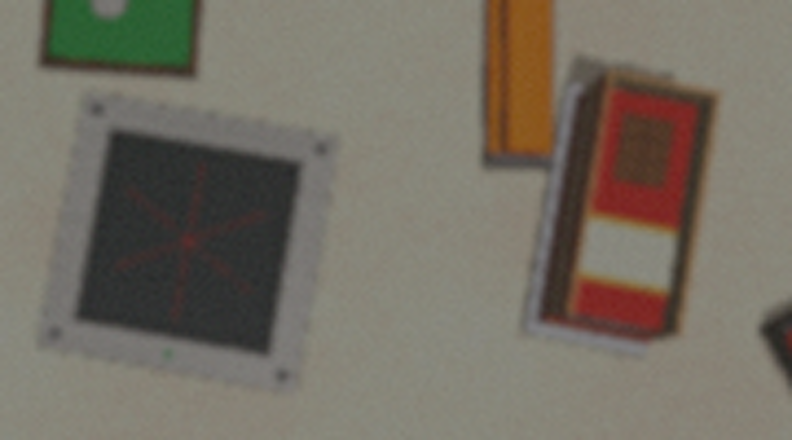

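The crop shows the red bar centred in its carton with the cream band toward the front, and the glass cross at the window's centre. The divider stands beside the carton's back left. Next I look from near with the wrist camera.

```bash
python3 - <<'E'
from plant import robot
from h import *
yaw=-.197; 
robot.goto([.56,-.28,.30],[np.pi,0,yaw])
s=robot.sense();print(s["t"],s["joint_pos"].round(2),s["tcp_pos"].round(4),s["wrist_force"].round(2))
f=robot.grab_frame("wrist");np.savez("w1.npz",**f)
I=f["image"].copy()
c,si=np.cos(yaw),np.sin(yaw)
for x,y,z in [(-75,-30,81),(-75,30,81),(75,30,81),(75,-30,81),(0,0,81),(-80,36,109),(-80,-36,109),(80,36,109)]:
    X=[.592+(c*x-si*y)/1000,-.2867+(si*x+c*y)/1000,z/1000];u,v=pix(f,X);cv2.circle(I,(int(u),int(v)),4,(0,255,255),1)
cv2.imwrite("pics/w1.png",I[...,::-1])
E
```

```text
1.6667 [ 0.45  0.35 -0.07  1.58  0.03  1.21 -1.39] [ 0.5593 -0.2814  0.2998] [-0.65  0.42  0.08]
```

View pics/w1.png

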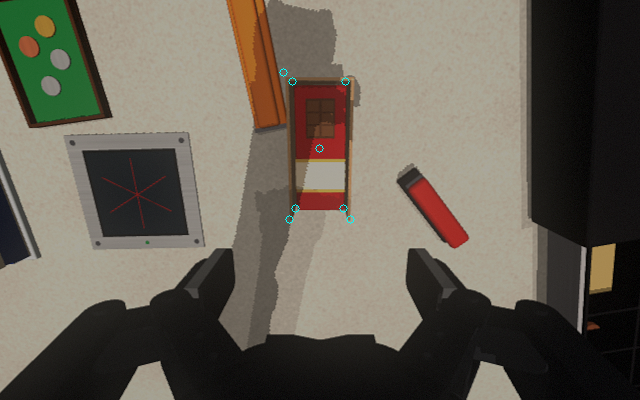

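The wrist view shows the carton at (320,145); my predicted corners fit within a few pixels. I'll refine with colour segmentation here.

```bash
python3 - <<'E'
from h import *
f=dict(np.load("w1.npz"));P=cloud(f);I=f["image"].astype(int);r,g,b=I[...,0],I[...,1],I[...,2]
o=-f["R"].T@f["t"]
def rc(m,z):
    m=cv2.morphologyEx(m.astype(np.uint8),cv2.MORPH_OPEN,np.ones((3,3)))
    k,l,st,_=cv2.connectedComponentsWithStats(m);i=1+st[1:,4].argmax()
    v,u=np.nonzero(l==i);c=np.stack([(u-f["cx"])/f["fx"],(v-f["cy"])/f["fy"],np.ones(len(u))],-1)@f["R"]
    X=o+c*((z-o[2])/c[:,2])[:,None];print(len(u),P[l==i][:,2].mean().round(4),cv2.minAreaRect((X[:,:2]*1000).astype(np.float32)))
B=np.zeros_like(r,bool);B[70:225,280:362]=1
rc(B&(abs(P[...,2]-.081)<.006),.081)
rc(B&(((r>g+60)&(r>90))|(g>150))&(abs(P[...,2]-.081)<.01),.081)
rc(B&(P[...,2]>.1),.109)
G=np.zeros_like(r,bool);G[120:255,55:215]=1
rc(G&(P[...,2]<.02)&(g<70),.004)
E
```

```text
6159 0.0774 ((589.7298583984375, -286.4684753417969), (59.69059753417969, 147.2418212890625), 79.07290649414062)
2284 0.0773 ((621.1972045898438, -293.51190185546875), (57.59390640258789, 82.19764709472656), 78.64164733886719)
1237 0.109 ((590.0709838867188, -285.90899658203125), (71.25153350830078, 156.28604125976562), 78.65618896484375)
7665 0.0046 ((572.0325317382812, 0.23700714111328125), (135.27682495117188, 135.46319580078125), 79.84143829345703)
```

```bash
cat >> h.py <<'E'
yaw=-.195; C=np.array([.590,-.2863]); EX=np.array([np.cos(yaw),np.sin(yaw)]); EY=np.array([-np.sin(yaw),np.cos(yaw)])
ORI=[np.pi,0,yaw]
def W(x,y,z): return [*(C+EX*x+EY*y),z]
def fz(robot,n=5):
    a=[]
    for _ in range(n): a.append(robot.sense()["wrist_force"]);robot.sleep(.02)
    return np.mean(a,0)
E
python3 - <<'E'
from plant import robot
from h import *
robot.grip(0)
robot.goto(W(.03,0,.16),ORI)
robot.move_straight(W(.03,0,.105),vel=.08)
robot.sleep(.3);f0=fz(robot,10);print("free",f0.round(2),robot.sense()["tcp_pos"].round(4))
h=robot.move_straight(W(.03,0,.080),vel=.012,contact_N=2.5)
p=robot.sense();print(h,p["t"],p["tcp_pos"].round(4),[fz(robot).round(2) for _ in range(3)])
E
```

```text
free [-0.09  0.41  0.18] [ 0.6195 -0.2921  0.1052]
True 5.7833 [ 0.6194 -0.2921  0.088 ] [array([-0.6 ,  0.12,  4.84]), array([-0.14,  0.36,  5.36]), array([-0.24,  0.34,  5.2 ])]
```

```bash
python3 - <<'E'
from plant import robot
from h import *
z=robot.sense()["tcp_pos"][2]; x=.03; K=None
F=fz(robot)[2]-.18
for i in range(8):   # raise the press to ~6.6 N before drawing
    if abs(F-6.6)<.4: break
    z-=np.clip((6.6-F)*8e-5,-.0003,.0003)
    robot.move_straight(W(x,0,z),vel=.01);robot.sleep(.05);F=fz(robot)[2]-.18;print("p",round(z,5),F.round(2))
for i in range(4):
    x-=.003; z-=np.clip((6.6-F)*6e-5,-.0002,.0002)
    robot.move_straight(W(x,0,z),vel=.025); w=fz(robot);F=w[2]-.18;print(round(x,3),round(z,5),w.round(2))
print(robot.sense()["t"],robot.sense()["tcp_pos"])
f=robot.grab_frame("wrist");cv2.imwrite("pics/w2.png",f["image"][...,::-1])
E
```

```text
p 0.08787 3.17
p 0.0876 5.0
p 0.08747 5.59
p 0.08739 5.85
p 0.08733 6.66
0.027 0.08733 [1.25 0.1  6.18]
0.024 0.08729 [ 1.69 -0.24  5.9 ]
0.021 0.08724 [1.34 0.11 5.8 ]
0.018 0.08718 [ 1.12 -0.3   6.33]
9.4417 [ 0.60838595 -0.28993762  0.08800453]
```

View pics/w2.png

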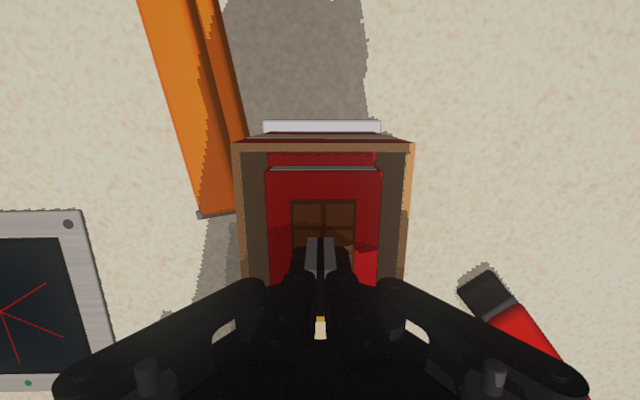

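The wrist view shows the top bar's back edge (row 168) well clear of the lower bar's (row 152), so it is sliding alone. I continue.

```bash
python3 - <<'E'
from plant import robot
from h import *
x=.018;z=.08718;F=fz(robot)[2]-.18
while x>-.032:
    x-=.004; z-=np.clip((6.6-F)*6e-5,-.00015,.00015)
    robot.move_straight(W(x,0,z),vel=.025); w=fz(robot);F=w[2]-.18;print(round(x,3),round(z,5),w.round(2))
    if F>8.2 or F<4.6: z+=(F-6.6)*1e-4; robot.move_straight(W(x,0,z),vel=.01); F=fz(robot)[2]-.18; print(" adj",F)
print(robot.sense()["t"])
robot.move_straight(W(x,0,.16),vel=.08)
robot.goto(W(-.06,0,.27),ORI); robot.grip(1)
f=robot.grab_frame("wrist");np.savez("w3.npz",**f);cv2.imwrite("pics/w3.png",f["image"][...,::-1]);print(robot.sense()["t"])
E
```

```text
0.014 0.08716 [1.13 0.16 6.13]
0.01 0.08712 [1.27 0.13 6.66]
0.006 0.08711 [ 1.47 -0.02  6.56]
0.002 0.0871 [ 0.7  -0.    7.11]
-0.002 0.08712 [1.08 0.13 6.75]
-0.006 0.08711 [ 1.05 -0.14  6.6 ]
-0.01 0.0871 [ 1.24 -0.01  6.98]
-0.014 0.08712 [ 1.59 -0.13  6.75]
-0.018 0.08711 [ 1.52 -0.22  7.1 ]
-0.022 0.08713 [ 1.31 -0.58  7.14]
-0.026 0.08715 [ 1.32 -0.15  6.9 ]
-0.03 0.08716 [1.14 0.15 6.96]
-0.034 0.08717 [ 0.91 -0.03  6.73]
14.6667
17.0833
```

View pics/w3.png

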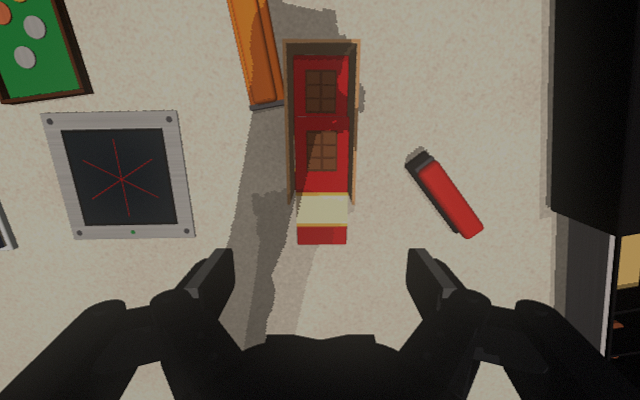

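The top bar now juts well out of the carton, with its front end at about (297–347, 243) and the carton front at row ~204. The lower bar stays at the back. I'll measure the bar.

```bash
python3 - <<'E'
from h import *
f=dict(np.load("w3.npz"));P=cloud(f);I=f["image"].astype(int);r,g,b=I[...,0],I[...,1],I[...,2]
for nm,B in (("front",(slice(205,250),slice(285,358))),("back",(slice(126,190),slice(290,356)))):
    m=np.zeros_like(r,bool);m[B]=1;m&=(P[...,2]>.065)&(P[...,2]<.09)
    if nm=="back": m&=(r>g+30)
    q=P[m];d=q[:,:2]-C;a=d@EX*1000;c=d@EY*1000
    print(nm,m.sum(),"x",np.percentile(a,[0.5,99.5]).round(1),"y",np.percentile(c,[1,99]).round(1),"z",np.percentile(q[:,2],[5,50,95]).round(4))
    for lo in np.arange(a.min(),a.max(),8):
        k=(a>lo)&(a<lo+8); 
        if k.sum()>20:print(round(lo),np.percentile(c[k],[1,99]).round(1))
m=np.zeros_like(r,bool);m[60:210,284:300]=1;m&=P[...,2]>.095;print("wall z",np.median(P[m][:,2]),"front x",((P[m][:,:2]-C)@EX).min())
E
```

```text
front 1953 x [-137.7  -88.9] y [-29.7  28.9] z [0.0763 0.0775 0.0786]
-138 [-29.6  28.7]
-130 [-29.3  28.4]
-122 [-29.2  29.4]
-114 [-30.1  29.2]
-106 [-29.9  29.1]
-98 [-29.7  28.9]
-90 [-29.   28.1]
back 3070 x [-69.9   0.3] y [-29.9  28.9] z [0.0761 0.0775 0.0788]
-70 [-29.2  29.3]
-62 [-30.2  29.2]
-54 [-31.4  29. ]
-46 [-29.7  28.7]
-38 [-29.5  28.6]
-30 [-29.3  28.4]
-22 [-29.2  28.2]
-14 [-30.2  29.2]
-6 [-29.8  28.9]
wall z 0.10525484465566662 front x -0.07938559510001852
```

```bash
python3 - <<'E'
from plant import robot
from h import *
robot.goto(W(-.100,-.0005,.15),ORI)
print(robot.move_straight(W(-.100,-.0005,.070),vel=.06,contact_N=4),robot.sense()["tcp_pos"].round(4))
robot.grip(0,strength=40);robot.sleep(.2)
s=robot.sense();print(s["opening"],s["gripper_force"],s["wrist_force"].round(2),s["tcp_pos"].round(4),s["t"])
robot.move_straight(W(-.100,-.0005,.085),vel=.03)
robot.move_straight(W(-.100,-.0005,.17),vel=.08)
s=robot.sense();print(s["opening"],s["gripper_force"],s["wrist_force"].round(2),s["torque"].round(3),s["t"])
f=robot.grab_frame("wrist");np.savez("w4.npz",**f);cv2.imwrite("pics/w4.png",f["image"][...,::-1])
P=cloud(f);m=np.zeros(P.shape[:2],bool);m[:,290:350]=1;m&=(P[...,2]>.12)&(P[...,2]<.19)
d=(P[m][:,:2]-C)@EX
for lo in np.arange(-.15,.03,.02):
    k=(d>lo)&(d<lo+.02)
    if k.sum()>30: print(round(lo,2),k.sum(),np.median(P[m][k,2]).round(4))
E
```

```text
False [ 0.4921 -0.2676  0.0704]
0.6873120556825731 46.88335061073303 [0.08 0.6  5.35] [ 0.492  -0.2676  0.0705] 19.7
0.6875467921597697 46.132729053497314 [-0.03  0.26 -1.75] [-0.     0.06  -0.045] 21.5667
-0.15 885 0.1759
-0.13 2048 0.176
-0.11 2235 0.1761
-0.09 2421 0.1761
-0.07 2636 0.1759
-0.05 2846 0.1763
-0.03 3192 0.1763
-0.01 3402 0.1759
```

View pics/w4.png

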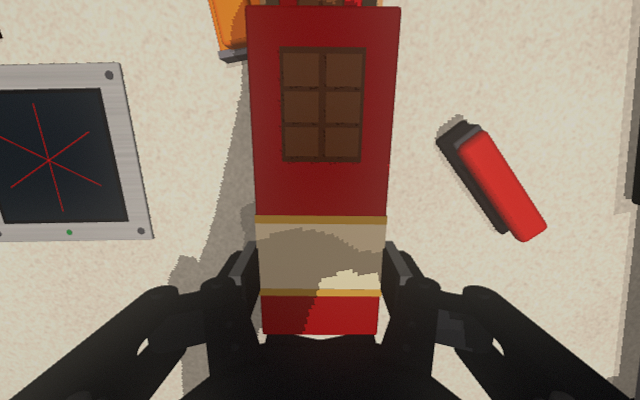

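The bar is held level (top at 0.176 m along its whole length) at its cream band, around (320,255). Now I lay it down.

```bash
python3 - <<'E'
from plant import robot
from h import *
G=np.array([.5725,-.0005])-EX*.037
T=lambda z:[*G,z]
robot.move_straight(T(.17),vel=.12)
robot.move_straight(T(.03),vel=.08);robot.sleep(.3)
s=robot.sense();print(s["wrist_force"].round(2),s["gripper_force"],s["tcp_pos"].round(4))
h=robot.move_straight(T(.012),vel=.01,contact_N=2.0)
s=robot.sense();print(h,s["tcp_pos"].round(4),fz(robot).round(2),s["t"])
E
```

```text
[ 0.59 -0.08 -2.2 ] 46.13262355327606 [0.5363 0.0066 0.0301]
True [0.5362 0.0067 0.0139] [-0.28 -0.07  5.95] 27.7167
```

```bash
python3 - <<'E'
from plant import robot
from h import *
robot.grip(1);robot.sleep(.3)
p=robot.sense()["tcp_pos"]
robot.move_straight([p[0],p[1],.10],vel=.05)
robot.goto([.48,.01,.30],ORI);robot.sleep(.3)
f=robot.grab_frame("wrist");cv2.imwrite("pics/w5.png",f["image"][...,::-1]);P=cloud(f);I=f["image"].astype(int)
m=(P[...,2]>.0125)&(P[...,2]<.03)&(np.hypot(P[...,0]-.572,P[...,1])<.11)
q=P[m];print(cv2.minAreaRect((q[:,:2]*1000).astype(np.float32)),np.percentile(q[:,2],[5,50,95]),q[:,:2].mean(0),robot.sense()["t"],robot.sense()["wrist_force"])
E
```

```text
((571.8648681640625, 0.3548088073730469), (60.32670974731445, 149.98570251464844), 78.12653350830078) [0.01915934 0.02058494 0.02197868] [ 5.75239041e-01 -2.74220722e-04] 31.5667 [ 0.10949486  0.01201027 -0.81717673]
```

View pics/w5.png

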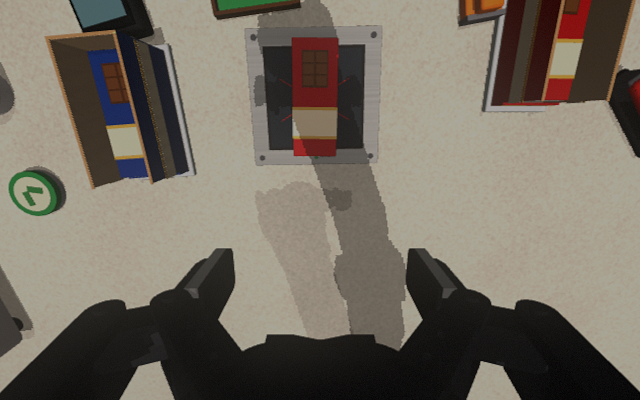

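The red bar lies flat and centred on the glass at (315,97), let go, and the gripper is clear.

```bash
python3 -c "
from plant import robot
print(robot.close_job())"
```

```text
the job is handed in; nothing more can be done
None
```

I slid the top red bar out, laid it flat and released it on the middle of the scanner's glass, and handed the job in at about 32 s; the job returned no verdict.

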